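# Hook up the drop shutter of the mooncake mould's bay

### The arm

A 7-joint arm with a two-finger parallel gripper is mounted at the origin on the work surface. World frame = base frame: x ahead of the robot, y to its left, z up, the work surface at z = 0. Lengths are in mm, angles in rad, forces in N, time in s.
With the tool pointing down it reaches from about 400 to 875 mm from the base axis. Payload 4.4 kg.
Tool frame: the origin (TCP) lies at the very end of the fingers, on their centre line; the grasp point (between the pads) lies 19 mm behind it (grip_depth is the distance from the TCP to the grasp point, in mm); z points along the fingers, y is the direction in which the jaws open and shut (so a half turn about z gives the same grasp; the last joint's range is limited). The gripper opens to 85 mm and grips with 20 to 120 N. Pads are 22 mm wide; open, the fingers measure 114 mm over their backs; the gripper's body (76 mm by 85 mm) begins 54 mm behind the grasp point. The pads swing forward as they close: fully open they stand 13 mm farther back than shut.
Start: joints at [1.193, 0.628, 0.038, 1.517, -0.027, 0.996, -0.02], TCP at [199.43, -618.664, 231.313] pointing down, gripper open.
Joint ranges: [-3.06, 3.06], [-0.37, 2.12], [-1.25, 1.32], [0.18, 2.47], [-1.1, 4.24], [0.23, 1.98], [-2.94, 2.94]. Speed limits (rad/s): [2.57, 2.57, 3.14, 3.14, 3.14, 3.14, 3.14].

### API

Orientations are given as [roll, pitch, yaw] about the fixed x, y, z axes, in that order (R = Rz(yaw) Ry(pitch) Rx(roll)).
In Python, from cell import read_state, get_image, finish_job, recognise, outline_of, grip_depth gives the robot as it stands. The module is installed in compiled form; this text tells all that it offers.
- The arm moves only by the tool send_rows, never from a script. Its argument "rows" is a list of rows, each a list of 5 numbers: the gripper command: -1 is shut, 1 is fully open, values between are in proportion, then the shift along the tool's x, y, z in m, then the turn about the tool's z in rad. In form: [[claw, tx, ty, tz, roll], ...]. A call has 1 to 12 rows; each row shifts and turns the pose as measured when the row begins, along the tool's axes as they then stand; what a row does not reach is not made up. A row lasts 1/12 s, in which the tool goes at most 41.7 mm and 7.16 degrees, less where a joint would pass 70% of its speed; a pose out of reach is approached as far as the arm can. A call with a gripper value outside its range is refused whole. The fingers move at their own pace and stop on an object; the grip force is fixed at half the most. Time passes only in rows, so rows that do not move let the fingers close. It gives the time, the measured TCP pose, the force and the opening at its end, in the units of the state.
- read_state(): the state, without advancing time (a new reading comes with each control period).
- get_image(name): name is "scene" or "side" or "wrist"; returns a dict with "image" (400x640x3 uint8, blue, green, red), "z_map" (400x640 float32, mm along the optical axis (not along the pixel's ray), 0 where there is no reading), "K" (3x3 intrinsics, pixels), "R" (3x3) and "t" (3): a world point X has camera coordinates R X + t; the wrist camera has in their place "tool_from_camera" (4x4, takes a point from camera to tool coordinates, whose origin is the TCP and whose axes are the flange's). Camera axes: x right, y down, z forward; pixel columns grow to the right and rows downward; lengths in mm; the calibration is good to about 2 mm. A picture is of the moment at which its call begins: read the wrist's pose just before it.
- finish_job(): hands the job in, once; it reports no verdict.
Trained networks look in a picture, given as the dict that the camera call returned (one of the last four; its "shot" number tells which), for a name from the list of things; names that differ only in an ending like _2 or _b are one class to them, and where a whole thing is asked for, a point or a joint stands for the part that bears it (a point fixed in the world has none). Each returns a list of dicts, best first, with "score" (0 to 1); they miss things now and then, are a little off and sometimes report something else, mostly with a low value. They report only what shows in the picture. A call takes as long as a camera call.
- recognise(picture, query): "box" ([left, top, right, bottom] in pixels, round what is visible of it).
- outline_of(picture, query): "mask" (400x640 bool, what is visible of it) and "box" ([left, top, right, bottom] in pixels, round what is visible of it).
The state is a dict: "clock": time; "qpos": joint angles; "qd": joint speeds; "tau": joint torques, N m; "eef_pos": TCP position; "tool_rot": TCP orientation; "force": force on the tool from outside, world axes, zero at the start; "torque": the same for the moment, N m; "width": finger opening in mm.
Only numpy, scipy, OpenCV 4.12 (cv2) and the standard library are available. Lean on these libraries where they do the work, as an engineer would, in place of code of your own. Each camera call takes 0.05 s, during which the arm holds its last target.

### The job

One of the two shelf bays holds the aluminium mooncake mould. Lift that bay's drop shutter by the wooden grip on its slotted bar, shift the bar sideways towards the post and lower its toothed end into the notch, so that the shutter stays up by itself when you let go. Leave the shutter of the bay with the tea bowl down.

Things in the scene. Friction and masses are not known exactly. Their poses are not given: they have to be found in the camera images.
- mould_grip (a point): Centre of the wooden grip on the bar of the bay holding the mould (barrel with plunger knob, 66 wide, 106 high): block 22 (x) x 20 (y) x 56 mm high, on the bay's robot side; pinch it from above across y. x points level into the bay, y along the bar to the notch post (robot's left), z up. Starts 195 mm above the table. Clear roof: 140 mm high, edge 18 mm behind.
- mould_shutter (a joint): Height in m of that bay's clear shutter (180 x 115 mm), with bar and grip: 0 = down, stop at 0.118. Weighs about 0.4 kg in all, falls when let go. The tooth under the bar's end clears the notch's inner lip (14 mm high) above 0.089; resting on the notch's floor it reads 0.075. Above the roof only the notch post stands, 228 mm high, 142 mm along y from the grip at shift 0.
- mould_hookbar (a joint): Sideways shift in m of that bay's slotted steel bar along the shutter, towards the post (grip's +y): 0 to 0.056, starts near 0, friction 1 N. Its 12 mm wide tooth is mid-notch at 0.045; the notch is 34 mm wide between an 8 mm lip and the post, so 0.034 to 0.056 fits. Shift it only with the shutter high enough to clear the lip; lower down, it is caught under the notch.
- bowl_shutter (a joint): Height in m of the shutter of the other, otherwise identical bay, which holds a white tea bowl 100 mm wide: 0 = down, to stay down. The two bays (white plastic shelf modules 200 deep, 220 wide) stand side by side, either way round; their contents show through the clear roofs and open backs.

How it is judged (in metres and radians):
At the end, for the whole second after the job is handed in: The shutter of the mould's bay hangs at rest by its bar, the tooth down on the notch's floor (shutter at 0.068 to 0.082 m, bar shifted more than 0.03 m), let go; the tea bowl's shutter is down (under 0.01 m) (value of joint mould_shutter between 0.068 and 0.082 m and value of joint mould_hookbar above 0.03 m and velocity of joint mould_shutter between -0.01 and 0.01 m/s and value of joint bowl_shutter below 0.01 m); the robot touches nothing.
It fails at once if the tea bowl's shutter is raised 15 mm or more (value of joint bowl_shutter above 0.015 m).
It also fails if it takes over 34 s, if anything falls off the work surface, if the arm or the gripper's body presses on something with over 40 N, if the wrist force passes 120 N, or if a joint passes its speed limit or range.

## Working session

There is one attempt and no reset: what is moved stays moved. The work goes in short steps, Python scripts to look and compute and a tool call to move; the robot and the scene stay as the last step left them, time stands still between calls to the robot, and variables do not carry over. Pictures are saved under pics/ and viewed, and the job is handed in when it is done.

Besides the shell and the picture viewer there is one more tool, called after "Call:" by a JSON object that holds its "name" and its "arguments", one argument or row to a line. send_rows: Moves the arm, as the interface text tells. Its arguments: {"type":"object","properties":{"rows":{"type":"array"}},"required":["rows"]}

```bash
mkdir -p pics; python3 - <<'E'
from cell import *
import cv2
s=read_state();print(s)
for n in ["scene","side"]:
    p=get_image(n);cv2.imwrite(f"pics/{n}1.png",p["image"])
    print(n,p["K"].tolist(),p["R"].tolist(),p["t"].tolist())
    for q in ["mould_grip","mould_shutter","mould_hookbar","bowl_shutter"]:
        print(q,[(r["box"],round(r["score"],2)) for r in recognise(p,q)])
E
```

```text
{'clock': 0.0, 'qpos': array([ 1.19320776,  0.62931353,  0.03841463,  1.51833739, -0.02698377,
        0.99630055, -0.02000568]), 'qd': array([-2.51346305e-04, -2.64074611e-03,  3.81678804e-04, -2.79222702e-04,
        2.34963773e-03,  5.09921299e-04, -4.05895793e-05]), 'tau': array([ 6.70963873e-04, -5.63400793e+01,  1.22652970e+00, -1.93446779e+01,
        1.11273938e-02,  1.06951417e-02,  3.88302638e-06]), 'eef_pos': array([ 199.24829417, -618.07184185,  230.41950511]), 'tool_rot': array([-3.13975113e+00,  1.95590059e-05,  3.11814535e-01]), 'force': array([0.39245376, 0.2426303 , 0.44199627]), 'torque': array([-0.03175429,  0.02514872,  0.0117261 ]), 'width': 85.35995552720861}
scene [[428.1156591991364, 0.0, 323.5279260980797], [0.0, 428.1156591991364, 192.40526520137655], [0.0, 0.0, 1.0]] [[-0.9617212488154446, 0.2740292664567576, -0.0004479978054119173], [0.2573300158227603, 0.9025498783180966, -0.3452317773679696], [-0.09419927034494609, -0.3321320193434544, -0.9385173515675239]] [565.8340012075531, -60.64870520931612, 1140.670473358094]
mould_grip [([332.7, 81.8, 360.7, 137.7], 0.75)]
mould_shutter [([330.7, 83.1, 360.7, 152.0], 0.9)]
mould_hookbar [([331.4, 80.6, 360.0, 139.3], 0.66), ([370.8, 225.9, 415.5, 305.6], 0.48)]
bowl_shutter [([372.5, 226.7, 414.4, 301.7], 0.61)]
side [[413.61680997137796, 0.0, 320.94189115627864], [0.0, 413.61680997137796, 197.0808241104811], [0.0, 0.0, 1.0]] [[-0.049894135770355064, 0.9987524807229212, 0.0020143151542141523], [0.9444102370412851, 0.047835406035507996, -0.3252707765862803], [-0.3249613506055038, -0.014326764436857514, -0.9456187733084711]] [39.94135312060909, -512.9136297394597, 1032.8497522524635]
mould_grip [([159.1, 102.7, 244.5, 128.3], 0.57)]
mould_shutter [([157.2, 98.5, 244.2, 138.0], 0.72)]
mould_hookbar [([156.0, 98.6, 245.8, 132.0], 0.81)]
bowl_shutter [([367.0, 113.3, 460.3, 154.5], 0.79)]
```

View pics/scene1.png

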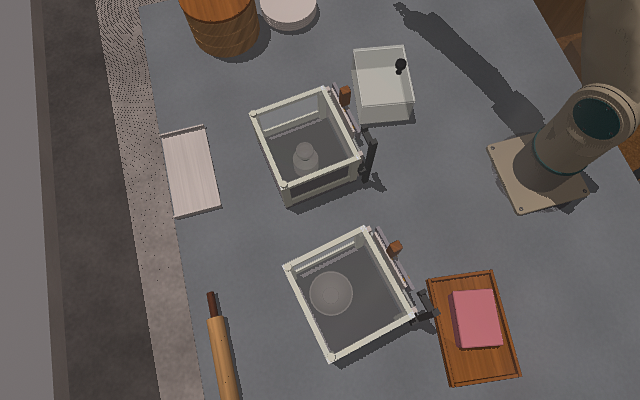

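View pics/side1.png

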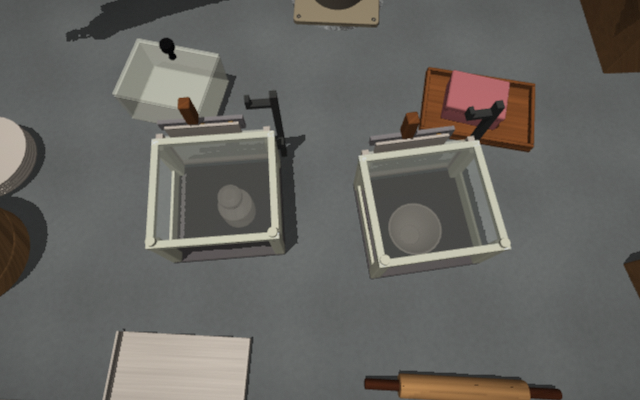

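The mould's bay is the one on the robot's right. Its grip is at scene (345,95) and side (188,110), and the bowl's bay is at side (410,125). A pale bin stands in front of the mould bay.

```bash
cat > h.py <<'E'
import numpy as np,cv2
def world(p,mask):
    v,u=np.nonzero(mask&(p["z_map"]>0)); z=p["z_map"][v,u]; K=p["K"]
    c=np.stack([(u-K[0,2])/K[0,0]*z,(v-K[1,2])/K[1,1]*z,z],1)
    return (c-p["t"])@p["R"], u, v
def box(b):
    m=np.zeros((400,640),bool);m[b[1]:b[3],b[0]:b[2]]=1;return m
E
python3 - <<'E'
from cell import *
from h import *
np.set_printoptions(precision=1,suppress=True)
for n,b,bay in [("scene",(335,80,356,112),(240,75,385,210)),("side",(175,92,202,128),(140,85,300,265))]:
    p=get_image(n); im=p["image"].astype(int)
    wood=(im[...,2]-im[...,0]>40)
    X,u,v=world(p,wood&box(b)); print(n,len(X),"grip min/max",np.percentile(X,[2,50,98],axis=0))
    top=X[X[:,2]>X[:,2].max()-8]; print("top mean",top.mean(0),len(top), np.ptp(top,axis=0))
    if len(top)>8: print("rect",cv2.minAreaRect(top[:,:2].astype(np.float32)))
    X,u,v=world(p,box(bay)); 
    w=im.min(2)[v,u]
    r=X[(X[:,2]>128)&(X[:,2]<150)&(w>150)]
    print("roof",len(r),r[:,2].mean(),cv2.minAreaRect(r[:,:2].astype(np.float32)))
    d=X[(im.max(2)[v,u]<70)&(X[:,2]>195)]; print("post",len(d),np.percentile(d,[2,50,98],axis=0) if len(d) else 0)
    cv2.imwrite(f"pics/{n}_c.png",cv2.resize(p["image"][bay[1]-10:bay[3],bay[0]-10:bay[2]+40],None,fx=3.5,fy=3.5,interpolation=cv2.INTER_CUBIC))
    # bin
p=get_image("side");X,u,v=world(p,box((112,35,225,110)));print("bin z",np.percentile(X[:,2],[50,90,97]))
X,u,v=world(p,box((160,38,178,60)));print("knob",X[X[:,2].argmax()])
E
```

```text
scene 66 grip min/max [[ 460.2 -249.6  158.1]
 [ 470.5 -239.5  220.7]
 [ 479.2 -224.4  224.5]]
top mean [ 469.7 -240.3  220.6] 61 [20.9 21.1  7.6]
rect ((469.4502258300781, -241.09930419921875), (19.732980728149414, 19.563833236694336), 6.804327487945557)
roof 1452 138.49330157113891 ((574.9906616210938, -199.28076171875), (215.243408203125, 220.76470947265625), 7.282689094543457)
post 195 [[ 442.9 -241.3  195.8]
 [ 457.  -133.6  208. ]
 [ 480.2  -89.8  226.6]]
side 131 grip min/max [[ 459.8 -250.9  195.2]
 [ 469.9 -241.6  222.3]
 [ 479.3 -232.7  224.4]]
top mean [ 469.9 -241.4  222.3] 128 [20.5 18.9  5.5]
rect ((469.44793701171875, -241.4618377685547), (20.210962295532227, 17.497955322265625), 7.528846263885498)
roof 3039 139.961058669931 ((577.17578125, -200.3983612060547), (210.02645874023438, 220.1204071044922), 7.429943561553955)
post 520 [[ 444.6 -245.8  197. ]
 [ 456.5 -126.3  206.5]
 [ 480.4  -92.1  228.5]]
bin z [ 97.   99.6 140.4]
knob [ 286.2 -329.3  143.7]
```

View pics/side_c.png

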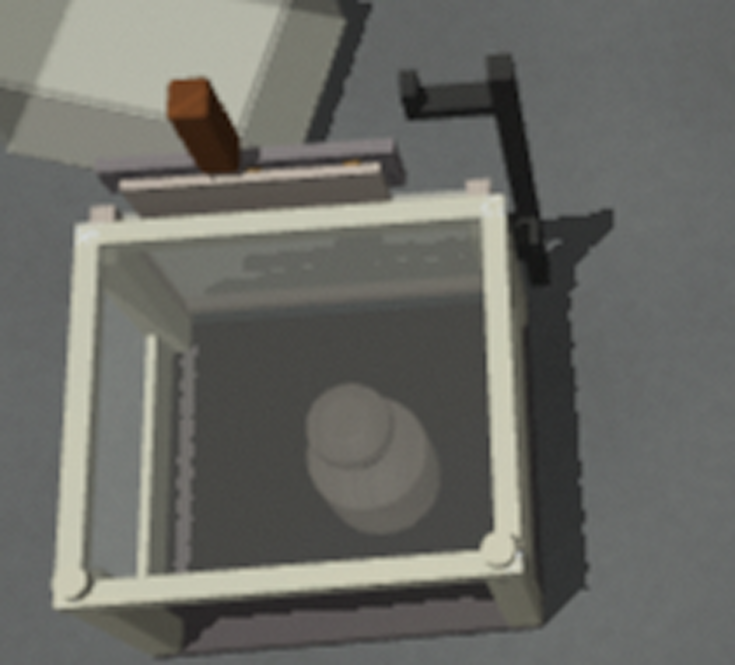

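View pics/scene_c.png

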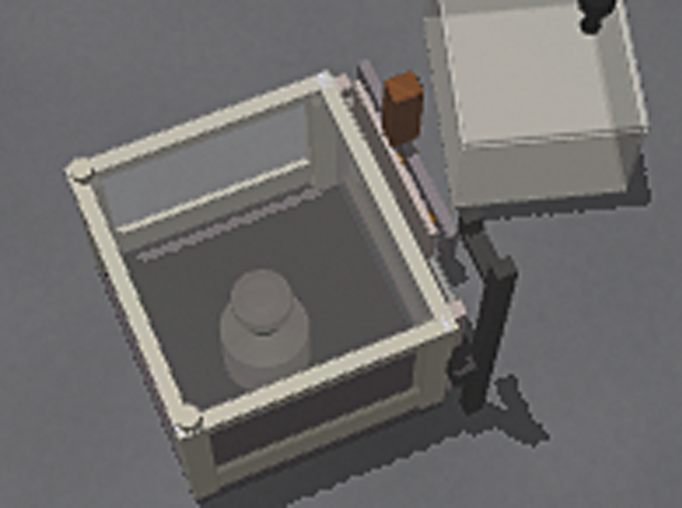

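Call:
{"name": "send_rows", "arguments": {
  "rows": [
    [1,0,0,-0.025,0.0915],
    [1,0,0,-0.025,0.0915],
    [1,0,0,0,0]
  ]
}}

```text
clock: 0.9
eef_pos: [198.9, -617.6, 281.2]
tool_rot: [-3.137, 0.001, 0.12]
force: [-0.2, -1.3, 1.0]
width: 85.5
```

Call:
{"name": "send_rows", "arguments": {
  "rows": [
    [1,0.026,-0.028,0,0],
    [1,0.026,-0.028,0,0],
    [1,0.026,-0.028,0,0],
    [1,0.026,-0.028,0,0],
    [1,0.026,-0.028,0,0],
    [1,0.026,-0.028,0,0],
    [1,0.026,-0.028,0,0],
    [1,0.026,-0.028,0,0],
    [1,0.026,-0.028,0,0],
    [1,0.026,-0.028,0,0],
    [1,0.026,-0.028,0,0],
    [1,0,0,0,0]
  ]
}}

```text
clock: 1.9
eef_pos: [453.5, -265.5, 278.3]
tool_rot: [3.139, 0.001, 0.121]
force: [1.5, 1.1, 0.5]
width: 85.3
```

```bash
cat > d.py <<'E'
from cell import *
import numpy as np,sys
from scipy.spatial.transform import Rotation as Ro
s=read_state();R=Ro.from_euler('xyz',s["tool_rot"]).as_matrix()
tgt=np.array(list(map(float,sys.argv[1:4])))
print(s["clock"],s["eef_pos"].round(1),s["tool_rot"].round(3),"F",s["force"].round(1),"w",round(s["width"],1))
print("tool delta mm",(R.T@(tgt-s["eef_pos"])).round(1),"qpos",s["qpos"].round(2))
E
python3 d.py 469.6 -241.4 260
```

```text
1.9 [ 453.5 -265.5  278.3] [3.139e+00 1.000e-03 1.210e-01] F [1.5 1.1 0.5] w 85.3
tool delta mm [ 18.9 -22.1  18.2] qpos [ 0.45  0.39  0.04  1.8  -0.01  0.94 -0.96]
```

Call:
{"name": "send_rows", "arguments": {
  "rows": [
    [1,0.0095,-0.011,0,-0.008],
    [1,0.0095,-0.011,0,0],
    [1,0,0,0,0],
    [1,0,0,0,0]
  ]
}}

```text
clock: 2.23
eef_pos: [471.5, -237.2, 277.6]
tool_rot: [3.139, 0.001, 0.141]
force: [-0.4, 0.1, 0.6]
width: 85.3
```

```bash
python3 d.py 469.6 -241.4 178; python3 - <<'E'
from cell import *
from h import *
s=read_state()
p=get_image("wrist");cv2.imwrite("pics/w1.png",p["image"])
im=p["image"].astype(int)
m=(im[...,2]-im[...,0]>40)&(p["z_map"]>0)
T=p["tool_from_camera"];K=p["K"]
v,u=np.nonzero(m);z=p["z_map"][v,u]
c=np.stack([(u-K[0,2])/K[0,0]*z,(v-K[1,2])/K[1,1]*z,z,np.ones_like(z)],1)@T.T
c=c[:,:3]; k=(abs(c[:,0])<60)&(abs(c[:,1])<60)&(c[:,2]<120);c=c[k]
print(len(c),np.percentile(c,[2,50,98],axis=0).round(1))
t=c[c[:,2]<c[:,2].min()+8];print(t.mean(0),np.ptp(t,axis=0),cv2.minAreaRect(t[:,:2].astype(np.float32)))
E
```

```text
2.2333 [ 471.5 -237.2  277.6] [3.139e+00 1.000e-03 1.410e-01] F [-0.4  0.1  0.6] w 85.3
tool delta mm [-2.4  3.7 99.6] qpos [ 0.39  0.4   0.03  1.8  -0.01  0.94 -1.01]
461 [[-11.8 -57.1  53.5]
 [  1.5   3.4  54.9]
 [  6.1  13.7 117.9]]
[ 0.86034073  4.56468939 54.95065338] [19.71779705 17.67443941  5.36540762] ((-3.460982322692871, 4.994481563568115), (19.68539810180664, 17.659496307373047), 0.6867538690567017)
```

View pics/w1.png

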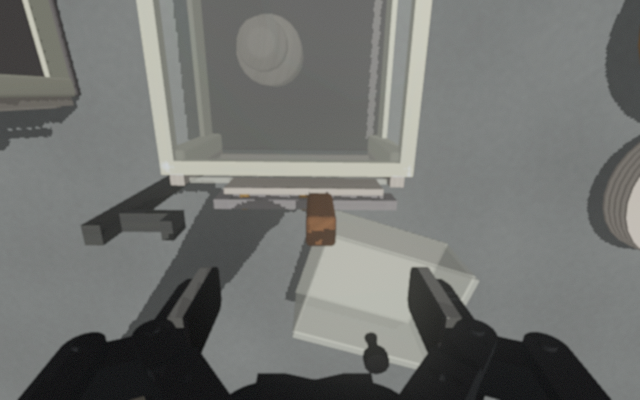

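The wrist view shows the grip at (321,235), centred between the fingers to within 5 mm, and the bay's front beam is level in the picture. I'll correct the offset and descend.

Call:
{"name": "send_rows", "arguments": {
  "rows": [
    [1,-0.0027,0.004,0.01,0.01],
    [1,0,0,0.02,0],
    [1,0,0,0.02,0],
    [1,0,0,0.02,0],
    [1,0,0,0.015,0],
    [1,0,0,0.007,0],
    [1,0,0,0,0],
    [1,0,0,0,0]
  ]
}}

```text
clock: 2.95
eef_pos: [461.7, -254.8, 179.4]
tool_rot: [3.133, 0.003, 0.111]
force: [-0.3, 0.8, 0.2]
width: 85.2
```

```bash
python3 d.py 469.6 -241.4 178
```

```text
2.95 [ 461.7 -254.8  179.4] [3.133e+00 3.000e-03 1.110e-01] F [-0.3  0.8  0.2] w 85.2
tool delta mm [  9.3 -12.4   1.2] qpos [ 0.42  0.52  0.03  1.92 -0.01  0.7  -1.  ]
```

Call:
{"name": "send_rows", "arguments": {
  "rows": [
    [1,0.0035,-0.0045,0,-0.008],
    [1,0.0035,-0.0045,0,0],
    [1,0,0,0,0],
    [1,0,0,0,0]
  ]
}}

```text
clock: 3.28
eef_pos: [469.2, -245.9, 181.6]
tool_rot: [3.131, -0.0, 0.118]
force: [0.2, 1.0, -0.4]
width: 85.6
```

```bash
python3 d.py 469.6 -241.4 178
```

```text
3.2833 [ 469.2 -245.9  181.6] [ 3.131 -0.     0.118] F [ 0.2  1.  -0.4] w 85.6
tool delta mm [ 0.9 -4.4  3.6] qpos [ 0.4   0.52  0.03  1.91 -0.01  0.7  -1.02]
```

Call:
{"name": "send_rows", "arguments": {
  "rows": [
    [1,0.0005,-0.004,0.003,-0.01],
    [1,0,0,0,0],
    [1,0,0,0,0]
  ]
}}

```text
clock: 3.53
eef_pos: [470.5, -241.1, 179.7]
tool_rot: [3.129, -0.003, 0.131]
force: [-0.1, 0.8, -0.2]
width: 85.6
```

```bash
python3 d.py 469.6 -241.4 178
```

```text
3.5333 [ 470.5 -241.1  179.7] [ 3.129e+00 -3.000e-03  1.310e-01] F [-0.1  0.8 -0.2] w 85.6
tool delta mm [-1.   0.2  1.7] qpos [ 0.4   0.52  0.03  1.92 -0.01  0.69 -1.01]
```

Aligned, so I'll close.

Call:
{"name": "send_rows", "arguments": {
  "rows": [
    [-1,0,0,0,0],
    [-1,0,0,0,0],
    [-1,0,0,0,0],
    [-1,0,0,0,0],
    [-1,0,0,0,0],
    [-1,0,0,0,0],
    [-1,0,0,0,0],
    [-1,0,0,0,0]
  ]
}}

```text
clock: 4.2
eef_pos: [470.4, -240.9, 180.0]
tool_rot: [3.13, -0.003, 0.13]
force: [0.3, -0.5, 0.7]
width: 19.3
```

```bash
python3 d.py 469.6 -241.4 178
```

```text
4.2 [ 470.4 -240.9  180. ] [ 3.13e+00 -3.00e-03  1.30e-01] F [ 0.3 -0.5  0.7] w 19.3
tool delta mm [-0.9  0.4  2. ] qpos [ 0.4   0.52  0.03  1.92 -0.01  0.69 -1.01]
```

Call:
{"name": "send_rows", "arguments": {
  "rows": [
    [-1,0,0,-0.012,0],
    [-1,0,0,-0.012,0],
    [-1,0,0,-0.012,0],
    [-1,0,0,0,0]
  ]
}}

```text
clock: 4.53
eef_pos: [470.2, -239.2, 214.4]
tool_rot: [3.133, -0.001, 0.13]
force: [-0.2, -1.4, -3.1]
width: 19.3
```

```bash
python3 d.py 470.4 -240.9 283
```

```text
4.5333 [ 470.2 -239.2  214.4] [ 3.133e+00 -1.000e-03  1.300e-01] F [-0.2 -1.4 -3.1] w 19.3
tool delta mm [  0.    2.2 -68.6] qpos [ 0.39  0.47  0.03  1.88 -0.01  0.78 -1.02]
```

Call:
{"name": "send_rows", "arguments": {
  "rows": [
    [-1,0,0.001,-0.012,0],
    [-1,0,0.001,-0.012,0],
    [-1,0,0,-0.012,0],
    [-1,0,0,-0.012,0],
    [-1,0,0,-0.01,0],
    [-1,0,0,-0.006,0],
    [-1,0,0,0,0]
  ]
}}

```text
clock: 5.12
eef_pos: [470.2, -239.4, 274.7]
tool_rot: [3.136, 0.001, 0.13]
force: [-1.0, 0.9, -3.1]
width: 19.5
```

```bash
python3 d.py 470.4 -240.9 283;python3 d.py 464.6 -196.3 283
```

```text
5.1167 [ 470.2 -239.4  274.7] [3.136e+00 1.000e-03 1.300e-01] F [-1.   0.9 -3.1] w 19.5
tool delta mm [ 0.   1.6 -8.3] qpos [ 0.39  0.4   0.03  1.8  -0.01  0.93 -1.01]
5.1167 [ 470.2 -239.4  274.7] [3.136e+00 1.000e-03 1.300e-01] F [-1.   0.9 -3.1] w 19.5
tool delta mm [  0.  -43.4  -8.6] qpos [ 0.39  0.4   0.03  1.8  -0.01  0.93 -1.01]
```

Call:
{"name": "send_rows", "arguments": {
  "rows": [
    [-1,0,0,-0.009,0],
    [-1,0,0,-0.001,0],
    [-1,0,-0.006,0,0],
    [-1,0,-0.006,0,0],
    [-1,0,-0.006,0,0],
    [-1,0,0,0,0]
  ]
}}

```text
clock: 5.62
eef_pos: [467.6, -219.8, 283.6]
tool_rot: [3.136, 0.001, 0.13]
force: [0.5, 1.0, -3.3]
width: 19.3
```

```bash
python3 d.py 464.6 -196.3 284
```

```text
5.6167 [ 467.6 -219.8  283.6] [3.136e+00 1.000e-03 1.300e-01] F [ 0.5  1.  -3.3] w 19.3
tool delta mm [  0.1 -23.7  -0.5] qpos [ 0.36  0.38  0.03  1.82 -0.01  0.95 -1.05]
```

Call:
{"name": "send_rows", "arguments": {
  "rows": [
    [-1,0,-0.006,0,0],
    [-1,0,-0.006,0,0],
    [-1,0,-0.006,0,0],
    [-1,0,-0.004,0,0],
    [-1,0,0,0,0],
    [-1,0,0,0,0]
  ]
}}

```text
clock: 6.12
eef_pos: [464.3, -194.7, 283.2]
tool_rot: [3.136, 0.001, 0.132]
force: [0.1, -0.3, -4.4]
width: 19.4
```

```bash
python3 d.py 464.6 -196.3 284; python3 - <<'E'
from cell import *
import cv2
p=get_image("side");cv2.imwrite("pics/side2.png",cv2.resize(p["image"][30:260,100:340],None,fx=2.5,fy=2.5))
E
```

```text
6.1167 [ 464.3 -194.7  283.2] [3.136e+00 1.000e-03 1.320e-01] F [ 0.1 -0.3 -4.4] w 19.4
tool delta mm [ 0.1  1.7 -0.8] qpos [ 0.32  0.36  0.02  1.85 -0.    0.93 -1.1 ]
```

View pics/side2.png

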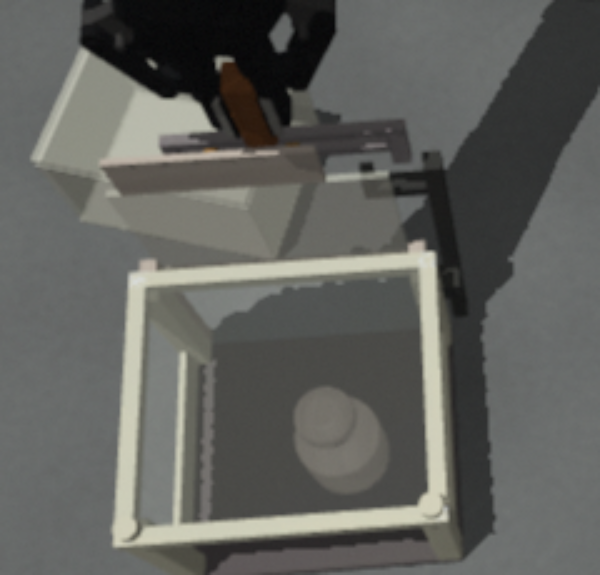

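The picture shows the shutter up and the bar shifted. The tooth (about 402,150 in the crop) is above the notch, between the lip (370) and the post (432). Next I'll lower it.

Call:
{"name": "send_rows", "arguments": {
  "rows": [
    [-1,0,0.0005,0.006,0],
    [-1,0,0.0005,0.006,0],
    [-1,0,0,0.006,0],
    [-1,0,0,0.005,0],
    [-1,0,0,0,0]
  ]
}}

```text
clock: 6.58
eef_pos: [464.4, -195.6, 257.5]
tool_rot: [3.137, 0.002, 0.131]
force: [1.6, 0.3, -4.2]
width: 19.2
```

```bash
python3 d.py 464.6 -196.3 255
```

```text
6.5833 [ 464.4 -195.6  257.5] [3.137e+00 2.000e-03 1.310e-01] F [ 1.6  0.3 -4.2] w 19.2
tool delta mm [0.1 0.7 2.5] qpos [ 0.32  0.39  0.02  1.89 -0.    0.87 -1.09]
```

Call:
{"name": "send_rows", "arguments": {
  "rows": [
    [-1,0,0,0.003,0],
    [-1,0,0,0.001,0],
    [-1,0,0,0,0]
  ]
}}

```text
clock: 6.83
eef_pos: [464.5, -195.8, 255.2]
tool_rot: [3.137, 0.001, 0.131]
force: [0.2, 0.9, -4.2]
width: 19.1
```

```bash
python3 d.py 464.6 -196.3 255
```

```text
6.8333 [ 464.5 -195.8  255.2] [3.137e+00 1.000e-03 1.310e-01] F [ 0.2  0.9 -4.2] w 19.1
tool delta mm [0.1 0.5 0.2] qpos [ 0.32  0.39  0.02  1.89 -0.    0.86 -1.09]
```

Call:
{"name": "send_rows", "arguments": {
  "rows": [
    [-1,0,0,0.002,0],
    [-1,0,0,0.002,0],
    [-1,0,0,0,0]
  ]
}}

```text
clock: 7.08
eef_pos: [464.5, -195.9, 255.3]
tool_rot: [3.137, -0.001, 0.131]
force: [0.1, 1.1, -4.1]
width: 19.1
```

```bash
python3 d.py 464.6 -196.3 255
```

```text
7.0833 [ 464.5 -195.9  255.3] [ 3.137e+00 -1.000e-03  1.310e-01] F [ 0.1  1.1 -4.1] w 19.1
tool delta mm [0.1 0.4 0.4] qpos [ 0.33  0.39  0.02  1.89 -0.01  0.86 -1.09]
```

Call:
{"name": "send_rows", "arguments": {
  "rows": [
    [-1,0,0,0.004,0],
    [-1,0,0,0.004,0],
    [-1,0,0,0.003,0]
  ]
}}

```text
clock: 7.33
eef_pos: [464.7, -196.1, 254.7]
tool_rot: [3.135, -0.005, 0.13]
force: [-4.8, 2.9, 19.5]
width: 19.2
```

```bash
python3 d.py 464.6 -196.3 255;  python3 - <<'E'
from cell import *
import cv2
p=get_image("side");cv2.imwrite("pics/side3.png",cv2.resize(p["image"][30:260,100:340],None,fx=2.5,fy=2.5))
E
```

```text
7.3333 [ 464.7 -196.1  254.7] [ 3.135 -0.005  0.13 ] F [-4.8  2.9 19.5] w 19.2
tool delta mm [-0.2  0.2 -0.3] qpos [ 0.33  0.39  0.02  1.89 -0.01  0.85 -1.09]
```

View pics/side3.png

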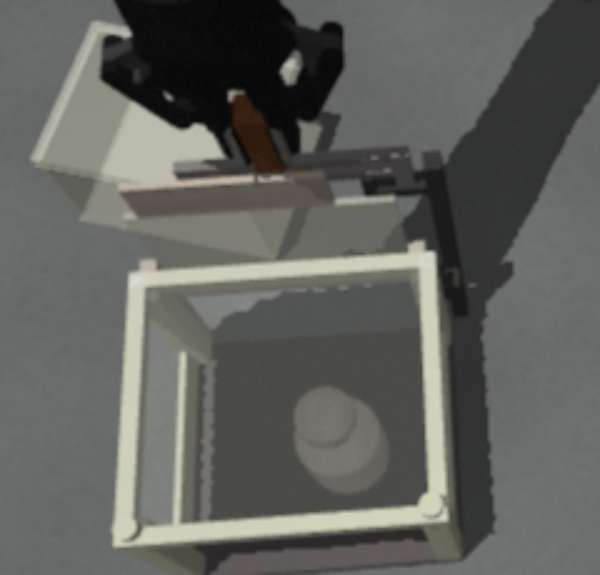

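The tooth is on the notch floor at (405,175). The lift reads about 0.075 and the upward reaction is 19 N. I'll ease off, open and retreat upward.

Call:
{"name": "send_rows", "arguments": {
  "rows": [
    [-1,0,0,0,0],
    [-1,0,0,0,0],
    [0.3,0,0,0,0],
    [0.3,0,0,0,0],
    [0.3,0,0,0,0],
    [0.3,0,0,0,0],
    [0.3,0,0,0,0]
  ]
}}

```text
clock: 7.97
eef_pos: [464.5, -197.1, 254.2]
tool_rot: [3.134, -0.004, 0.13]
force: [-0.8, 0.6, 0.6]
width: 55.6
```

```bash
python3 d.py 464.6 -196.3 255
```

```text
7.9667 [ 464.5 -197.1  254.2] [ 3.134 -0.004  0.13 ] F [-0.8  0.6  0.6] w 55.6
tool delta mm [ 0.2 -0.7 -0.8] qpos [ 0.33  0.39  0.02  1.89 -0.    0.85 -1.09]
```

Call:
{"name": "send_rows", "arguments": {
  "rows": [
    [0.3,0,0,-0.02,0],
    [0.3,0,0,-0.02,0],
    [0.3,0,0,-0.02,0],
    [0.3,0,0,-0.02,0],
    [0.3,0,0,-0.02,0],
    [0.3,-0.03,0,0,0],
    [0.3,-0.03,0,0,0],
    [0.3,0,0,0,0],
    [0.3,0,0,0,0]
  ]
}}

```text
clock: 8.72
eef_pos: [403.0, -204.7, 357.0]
tool_rot: [3.134, -0.002, 0.131]
force: [1.0, 0.2, -0.2]
width: 55.5
```

```bash
python3 d.py 464.6 -196.3 255;  python3 - <<'E'
from cell import *
from h import *
for n in ("side","scene"):
    p=get_image(n)
    if n=="side":cv2.imwrite("pics/side4.png",p["image"])
    im=p["image"].astype(int)
    b=(175,70,225,128) if n=="side" else (325,80,385,150)
    X,u,v=world(p,box(b)&(im[...,2]-im[...,0]>40)); t=X[(X[:,2]>X[:,2].max()-8)]
    print(n,len(t),t.mean(0) if len(t) else 0)
    b=(400,100,425,145) if n=="side" else (385,235,405,265)
    X,u,v=world(p,box(b)&(im[...,2]-im[...,0]>40)); t=X[(X[:,2]>X[:,2].max()-8)]
    print("bowl grip",len(t),t.mean(0) if len(t) else 0)
E
```

```text
8.7167 [ 403.  -204.7  357. ] [ 3.134e+00 -2.000e-03  1.310e-01] F [ 1.   0.2 -0.2] w 55.5
tool delta mm [ 62.   -1.  102.1] qpos [ 0.37  0.2   0.04  1.85 -0.    1.08 -1.03]
side 129 [ 465.70547425 -195.28169959  297.08929508]
bowl grip 142 [478.41920464 130.34000415 222.00642574]
scene 76 [ 463.73736455 -194.37967129  295.78549895]
bowl grip 97 [478.01352245 132.29767283 221.12527406]
```

View pics/side4.png

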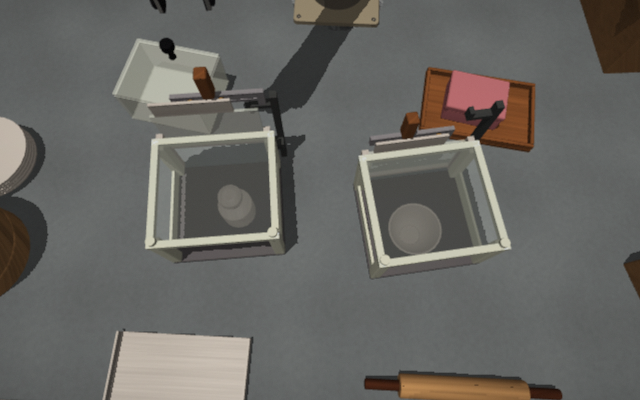

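The mould bay's shutter hangs up by itself. Its grip top rose from about 222 to 297 mm, a height of 0.075, and it shifted about 46 mm. The bowl bay's shutter is still down and the arm is clear, so I'll hand in.

```bash
python3 -c "
from cell import *
print(finish_job())"
```

```text
the job is handed in; nothing more can be done
None
```

The mould bay's shutter now hangs by its bar in the notch. I gripped the wooden grip of the bay on the robot's right, lifted the shutter about 0.103 m, shifted the bar about 46 mm towards the post and lowered the tooth onto the notch floor. I then let go, backed off and handed in at about 9 s.

- **Mould shutter:** after release, the camera depth put the grip about 75 mm above its start (top from about 222 to 297 mm in the side view) and shifted about 46 mm. That matches the 0.075 m expected on the notch floor.
- **Bowl shutter:** its grip top reads about 221–222 mm, which is the down position.
- **Robot:** it was clear of everything, with about 1 N of residual force.
- **Forces:** the largest wrist force I saw was about 20 N, while pressing the tooth down to confirm it was seated.

None of the checks failed, and the side and scene cameras agreed to about 2 mm. The hand-in reports no verdict.

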